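# Pack the hub kit into the parts caddy

### The arm

A 6-joint arm with a two-finger parallel gripper is mounted at the origin on the work surface. World frame = base frame: x ahead of the robot, y to its left, z up, the work surface at z = 0. Lengths are in mm, angles in rad, forces in N, time in s.
With the tool pointing down it reaches from about 350 to 975 mm from the base axis. Payload 7.1 kg.
Tool frame: the origin (TCP) lies midway between the tips of the shut fingers; the grasp point (between the pads) lies 19 mm behind it; z points along the fingers, y is the line along which they close (so a half turn about z gives the same grasp; the last joint's range is limited). The gripper opens to 88 mm and grips with 3 to 60 N. Pads are 20 mm wide; open, the fingers measure 115 mm over their backs; the gripper's body (75 mm by 178 mm) begins 61 mm behind the grasp point.
Start: joints at [-1.181, 0.423, 1.63, -0, 1.089, -0.019], TCP at [248.458, -573.475, 222.675] pointing down, gripper open.
Joint ranges: [-3, 3], [-0.9, 2.11], [0.09, 2.58], [-1.31, 4.45], [0.11, 2.69], [-2.54, 2.54]. Speed limits (rad/s): [2.39, 2.39, 3.01, 3.14, 3.14, 3.14].

### API

Orientations are given as a rotation vector (axis times angle).
In Python, from workcell import status, eyes, ticket gives the robot as it stands.
- The arm moves only by the shell command python3 -m jog FILE [OPENING], which reads ROWS from the file FILE. ROWS is 1 to 5 rows, parted by a bar, with the numbers parted by commas; each row has 6 numbers: dx, dy, dz in normalised numbers (1 is 600 mm), then a rotation vector rx, ry, rz in a scale on which 1.0 is pi rad; each row shifts and turns the commanded pose from where the row before left it, along the tool's axes as they then stand; what a row does not reach is not made up. A row lasts 1/12 s, in which the tool goes at most 41.7 mm and 0.125 rad, less where a joint would pass 70% of its speed; a pose out of reach is approached as far as the arm can. OPENING is the finger opening in mm, set as the command begins (- or left out keeps the last). The fingers move at their own pace and stop on an object; the grip force is fixed at half the most. Time passes only in rows, so rows that do not move let the fingers close. It prints the time, the measured TCP pose, the force, the opening and the grip force at its end. A shift or turn number past 1, either way, is cut back to 1. Input that does not fit is refused with a message, and nothing moves.
- status.get_obs(): the state, without advancing time (a new reading comes with each control period).
- eyes.get_image(name): name is "scene" or "top" or "wrist"; returns a dict with "img" (384x512x3 uint8, red, green, blue), "range_z" (384x512 float32, mm along the optical axis (not along the pixel's ray), 0 where there is no reading), "fx", "fy", "cx", "cy" (pixels), "R" (3x3) and "t" (3): a world point X has camera coordinates R X + t. Camera axes: x right, y down, z forward; pixel columns grow to the right and rows downward; lengths in mm; the calibration is good to about 2 mm. A picture is of the moment at which its call begins.
- ticket.close_job(): hands the job in; it is judged then, once.
The state is a dict: "t": time; "qpos": joint angles; "qvel": joint speeds; "joint_torque": joint torques, N m; "ee_pos": TCP position; "orientation": TCP orientation; "ft_force": force on the tool from outside, world axes, zero at the start; "moment": the same for the moment, N m; "width": finger opening in mm; "grasp_force": force on a finger pad.
Only numpy, scipy, OpenCV 4.12 (cv2) and the standard library are available. Lean on these libraries where they do the work, as an engineer would, in place of code of your own. Each camera call takes 0.05 s, during which the arm holds its last target. There are 200 camera calls.

### The job

Pack the hub kit into the parts caddy: lay the long threaded axle in the trough, lay the larger pulley flat in the bin, and put both slotted shims centred on the post, the larger one at the bottom and the smaller one on top of it, with their slots crossways (a quarter turn apart) so that neither can slide off. The short axle, the small pulley and the washer without a slot do not belong: leave them where they lie.

Things in the scene. Friction and masses are not known exactly. Their poses are not given: they have to be found in the camera images.
- long_axle: Rusty threaded steel axle, the LONGER of two: 150 mm long, shaft 14 mm diameter along its own x, with two fixed hex nuts (22 mm across flats, 12 mm thick) centred 50 mm either side of its middle. Origin on its axis at mid-length, 11 mm above what it lies on. Starts far left or far right, along the table's x within about 17 degrees. Belongs in the caddy's trough.
- short_axle: Look-alike to leave: same rusty threaded axle but only 90 mm long, nuts 30 mm either side of its middle. Origin on its axis at mid-length, x along it. Starts on the other side of the caddy from the long axle.
- big_pulley: White nylon idler pulley, the LARGER of two: 56 mm diameter, 24 mm thick, lying flat; two rim flanges each 7 mm thick with a groove 10 mm wide and 6 mm deep between; dark 16 mm bore in the middle (only drawn, no real hole). Origin at its centre, 12 mm above what it lies on, z along its axis; its yaw means nothing. Belongs in the bin.
- small_pulley: Look-alike to leave: same shape of white pulley but 36 mm diameter, 18 mm thick. Origin at its centre.
- big_shim: Larger slotted steel shim: flat horseshoe 58 mm wide (y), 58 long (x), 10 thick. Round back to -x; two prongs to +x with flat parallel outer sides from x = 0 to 29 mm. Slot 18 mm wide, open at +x, ends round 9 mm behind the origin. Origin: centre of the rounded part, mid-thickness (5 mm up); it lies on the pin's axis when centred on the post. Starts flat, any yaw.
- small_shim: Smaller of the two slotted shims, same horseshoe shape and axes, 44 mm wide and 44 mm long, 10 mm thick, the same 18 mm slot, prongs from x = 0 to 22 mm. Origin at the centre of the rounded part, mid-thickness, 5 mm above what it lies on.
- washer: Look-alike to leave: closed round steel washer without any slot, 54 mm diameter, 20 mm hole, 10 mm thick, lying flat. Origin at the centre of its underside.
- caddy: Galvanised caddy, fixed: base 200 (x) by 230 (y) mm, 4 thick, rim 12 high. Origin: centre of underside, on the table; yaw within 7 degrees. Wooden trough on its robot side: along y, centred at x = -66 mm, inside 176 by 46 mm, floor 8 and walls 22 mm above the table, long walls cut away for 64 mm mid-way for fingers. Bin and post stand at x = +45, y = +-62 mm, either way round.
- bin: Square wooden bin in the caddy, fixed: 88 mm outside, 80 mm inside, raised floor 10 mm above its underside, walls 18 mm above its underside, so the pulley stands proud. Origin at the centre of its underside, which is 4 mm above the table; axes parallel to the caddy's.
- post: Upright steel shim post in the caddy, fixed: 70 mm square foot, 6 mm thick, with a round pedestal of 40 mm diameter whose top is 26 mm above the underside; from it rises a pin of 8 mm diameter up to 72 mm above the underside (last 6 mm tapered). Shims lie on the pedestal, pin in their slots. Origin: centre of its underside, on the pin's axis, 4 mm above the table.
Things that resemble listed ones, but are neither listed nor needed, are in the scene too. Leave any blue or purple look-alike of the bin alone.

How it is judged:
By the outcome, as a careful person would: the job done as asked, in the order asked, and still so for the second after the job is handed in, with the robot touching nothing.
It also fails if it takes over 115 s, if anything falls off the work surface, if the arm or the gripper's body presses on something with over 40 N, if the wrist force passes 120 N, or if a joint passes its speed limit or range.

## Working session

There is one attempt and no reset: what is moved stays moved. The work goes in short steps, Python scripts to look and compute and a shell command to move; the robot and the scene stay as the last step left them, time stands still between calls to the robot, and variables do not carry over. Pictures are saved under pics/ and viewed, at most 14 in all, crops included, and the job is handed in when it is done.

```bash
mkdir -p pics; ls; cat > h.py <<'E'
import numpy as np,cv2
from workcell import status,eyes,ticket
from scipy.spatial.transform import Rotation as Ro
def cloud(d):
    z=d["range_z"];v,u=np.mgrid[:384,:512]
    c=np.stack([(u-d["cx"])/d["fx"]*z,(v-d["cy"])/d["fy"]*z,z],-1)
    P=(c-d["t"])@np.asarray(d["R"]); P[z<=0]=np.nan
    return P
def get(n):
    d=eyes.get_image(n);return d,cloud(d)
E
python3 - <<'E'
from h import *
for n in ("top","scene"):
    d,P=get(n);cv2.imwrite(f"pics/{n}0.png",cv2.resize(d["img"][...,::-1],(800,600),interpolation=cv2.INTER_CUBIC))
    np.savez(f"{n}0.npz",img=d["img"],P=P);print(n,d["fx"],d["R"],d["t"])
o=status.get_obs();print(o["ee_pos"],o["orientation"],o["t"],Ro.from_rotvec(o["orientation"]).as_matrix().round(3))
E
```

```text
pics
top 494.71692075250246 [[ 0.04626219 -0.99892373  0.00334605]
 [-0.97020319 -0.0457291  -0.23793826]
 [ 0.23783519  0.00776119 -0.97127452]] [ -19.87723975  543.8759396  1130.09309879]
scene 458.41232443582237 [[ 0.05373405  0.99854532  0.00446108]
 [ 0.6720436  -0.0328592  -0.73978218]
 [-0.73855944  0.04274953 -0.67283165]] [ -52.35125216 -330.00052365 1560.52607626]
[ 248.28234787 -573.01383663  221.97261705] [-3.07484575e+00 -6.37416701e-01  3.87785164e-04] 0.1 [[ 0.918  0.398 -0.001]
 [ 0.398 -0.918  0.001]
 [ 0.    -0.001 -1.   ]]
```

View pics/top0.png

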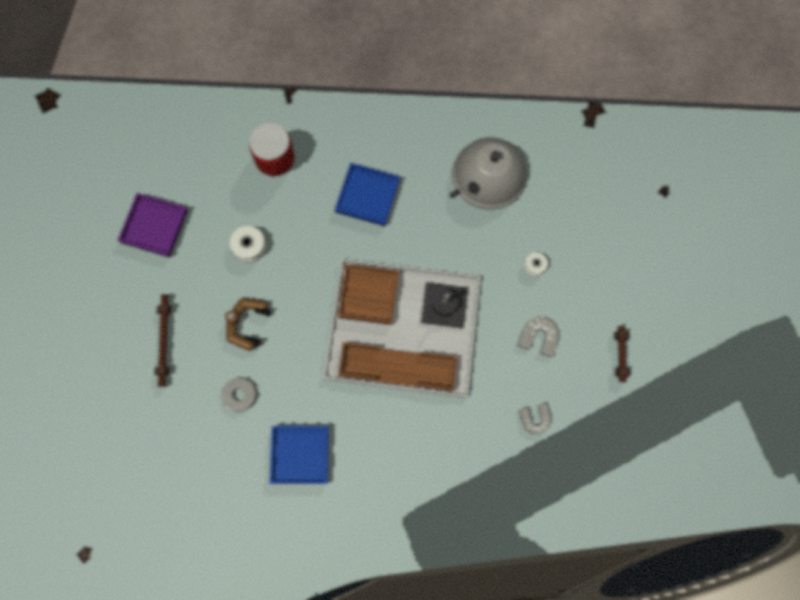

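The top view (800x600) shows:
- **Axles:** long axle at (164,340), short axle at (622,353). The long one is about 90 px against 55.
- **Pulleys:** big pulley at (247,242), small pulley at (537,263).
- **Shims and washer:** the two grey horseshoes are at (540,337), larger, and (536,418), smaller. The closed washer is at (240,394), and the brown clamp at (248,323) is a distractor.
- **Caddy:** bin at (370,293), post at (447,303), trough at (400,365).

Next I'll measure them and confirm in a crop.

```bash
cat > seg.py <<'E'
from h import *
f=np.load("top0.npz");P=f["P"];img=f["img"]
m=(P[...,2]>4)&(P[...,0]>250)&(P[...,0]<900)
n,l,s,c=cv2.connectedComponentsWithStats(m.astype(np.uint8))
for i in range(1,n):
    if s[i,4]<60: continue
    Q=P[l==i];r=cv2.minAreaRect(Q[:,:2].astype(np.float32))
    print((c[i]*1.5625).round(),s[i,4],"zmed %.1f zmax %.1f"%(np.median(Q[:,2]),Q[:,2].max()),np.round(r[0],1),np.round(r[1],1),round(r[2],1),"mean",Q[:,:2].mean(0).round(1))
E
python3 seg.py; python3 - <<'E'
from h import *
im=np.load("top0.npz")["img"][...,::-1]
a=cv2.resize(im[140:290,60:200],(400,428),interpolation=3);b=cv2.resize(im[140:290,310:450],(400,428),interpolation=3)
cv2.imwrite("pics/crop1.png",np.hstack([a,b]))
E
```

```text
[271. 149.] 785 zmed 67.6 zmax 77.3 [806.8 212.1] [70.5 69.4] 45.1 mean [800.1 208.8]
[488. 173.] 1755 zmed 50.1 zmax 85.0 [ 791.2 -153.3] [127.2 113.8] 81.7 mean [ 780.9 -148.7]
[366. 193.] 1147 zmed 11.2 zmax 25.9 [753.   49.3] [100.6  99.2] 76.4 mean [749.4  50.8]
[151. 224.] 1200 zmed 11.2 zmax 26.0 [677.9 406.1] [103.5  96.8] 82.1 mean [678.5 404.2]
[247. 243.] 409 zmed 23.7 zmax 30.3 [652.3 243.2] [61. 55.] 32.8 mean [649.1 241. ]
[535. 263.] 166 zmed 18.2 zmax 23.4 [ 639.1 -231.2] [35.8 36.8] 23.9 mean [ 638.7 -230.9]
[400. 327.] 5795 zmed 9.5 zmax 78.3 [526.2 -19.9] [243.3 209.2] 84.6 mean [523.2 -16.2]
[162. 340.] 385 zmed 16.9 zmax 28.3 [487.1 366. ] [154.7  27.9] 3.7 mean [483.8 362.9]
[243. 322.] 482 zmed 16.6 zmax 31.6 [520.2 233.8] [64.6 89.2] 77.5 mean [519.  236.1]
[539. 334.] 386 zmed 10.1 zmax 16.8 [ 522.3 -239.5] [59.1 66.5] 74.5 mean [ 521.5 -239.2]
[620. 353.] 249 zmed 17.3 zmax 27.9 [ 494.5 -368.2] [28.5 94. ] 86.9 mean [ 495.3 -367.5]
[237. 394.] 333 zmed 10.1 zmax 17.2 [403.7 236.6] [53.8 52.3] 60.4 mean [403.3 236.3]
[535. 419.] 221 zmed 10.3 zmax 17.3 [ 385.7 -234.4] [47.2 49.1] 9.8 mean [ 385.8 -233.2]
[298. 455.] 1374 zmed 11.0 zmax 26.0 [314.7 135.4] [90.8 92.3] 2.4 mean [314.  133.6]
[775. 529.] 236 zmed 829.1 zmax 856.8 [ 252.2 -199.7] [ 2.7 20.8] 11.7 mean [ 252.2 -197.8]
```

View pics/crop1.png

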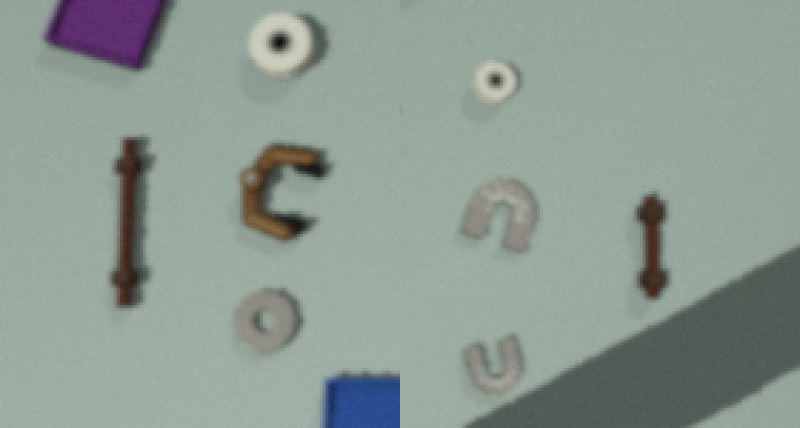

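View pics/scene0.png

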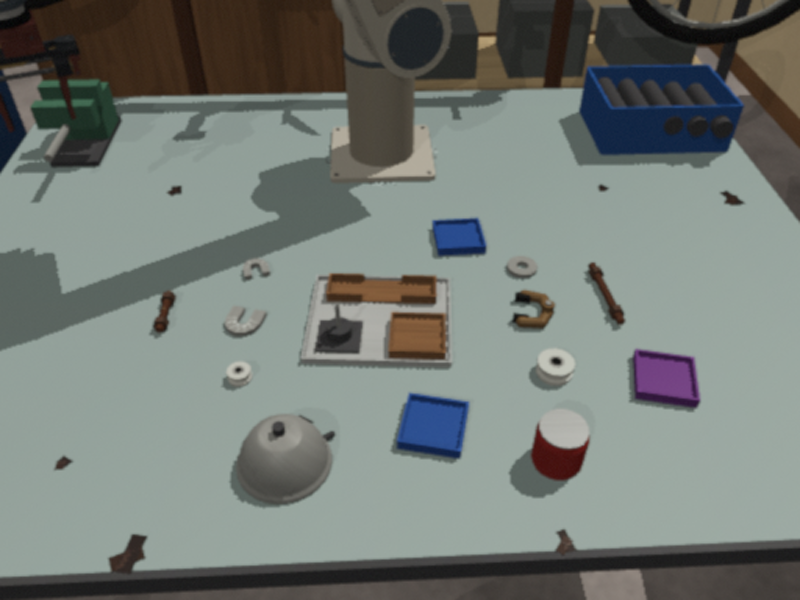

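Everything is confirmed: the long axle is on the left, and the big pulley is near (650,241). The bin is on the +y side of the caddy and the post on the -y side. The big shim is near (522,-239) with its slot toward the robot, and the small shim near (386,-234) with its slot pointing away. Next I'll fit the exact poses to the height map.

```bash
cat > fit.py <<'E'
from h import *
from scipy.optimize import minimize
def loc(P,p):
    c,s=np.cos(p[2]),np.sin(p[2]);d=P[:,:2]-p[:2]
    return d@np.array([[c,-s],[s,c]])   # world->local
def soft(d,w=2.0): return 1/(1+np.exp(np.clip(d/w,-40,40)))  # inside d<0
def horse(L,r):
    x,y=L.T
    out=np.where(x<0,np.hypot(x,y)-r,np.maximum(abs(y)-r,x-r))
    sl=np.where(x<0,np.hypot(x,y)-9,abs(y)-9)
    return 10*soft(np.maximum(out,-sl))
def disc(L,r,h): return h*soft(np.hypot(*L.T)-r)
def rod(L): 
    x,y=abs(L).T
    return np.maximum(16*soft(np.maximum(x-75,y-7)),20*soft(np.maximum(abs(x-50)-6,y-12)))
def caddy(L,sg=1):
    x,y=L.T;sq=lambda cx,cy,hx,hy:np.maximum(abs(x-cx)-hx,abs(y-cy)-hy)
    h=4*soft(sq(0,0,100,115),1)
    tr=sq(-66,0,23,88);h=np.maximum(h,22*soft(np.maximum(sq(-66,0,28,93),-tr),1)*(~((abs(y)<32)&(abs(x+66)>23))));h=np.maximum(h,8*soft(tr,1))
    h=np.maximum(h,22*soft(sq(45,62*sg,44,44),1)-8*soft(sq(45,62*sg,40,40),1))
    r=np.hypot(x-45,y+62*sg);h=np.maximum(h,10*soft(sq(45,-62*sg,35,35),1));h=np.maximum(h,30*soft(r-20,1))
    return h
def fit(P,model,p0,R,zoff=True,zmax=60):
    Q=P.reshape(-1,3);Q=Q[np.isfinite(Q[:,0])&(np.hypot(*(Q[:,:2]-p0[:2]).T)<R)&(Q[:,2]<zmax)]
    f=lambda p:np.mean(1-np.exp(-((Q[:,2]-model(loc(Q,p))-(p[3] if zoff else 0))/5)**2))
    best=min((minimize(f,list(p0[:2])+[a,0],method="Nelder-Mead",options=dict(initial_simplex=[[p0[0],p0[1],a,0],[p0[0]+8,p0[1],a,0],[p0[0],p0[1]+8,a,0],[p0[0],p0[1],a+.25,0],[p0[0],p0[1],a,1.5]],maxiter=800)) for a in p0[2]),key=lambda r:r.fun)
    return best.x.round(3),round(best.fun,4)
E
python3 - <<'E'
from fit import *
P=np.load("top0.npz")["P"]
print("axle",fit(P,rod,(487,364,[0,.1,-.1]),100))
print("pulley",fit(P,lambda L:disc(L,28,24),(650,241,[0]),50))
A=np.arange(8)*np.pi/4
print("big",fit(P,lambda L:horse(L,29),(522,-239,A),50))
print("small",fit(P,lambda L:horse(L,22),(386,-234,A),42))
print("caddy",fit(P,caddy,(525,-18,[0,.1,-.1]),165))
E
```

```text
axle (array([4.84969e+02, 3.64910e+02, 8.00000e-02, 2.71000e-01]), np.float64(0.2136))
pulley (array([ 6.54352e+02,  2.45415e+02, -1.00000e-02,  4.08000e-01]), np.float64(0.2579))
big (array([ 5.23136e+02, -2.40513e+02,  2.83600e+00,  2.78000e-01]), np.float64(0.2227))
small (array([ 385.288, -234.166,    6.546,    0.405]), np.float64(0.2295))
caddy (array([ 5.26012e+02, -1.80110e+01, -8.30000e-02,  5.43000e-01]), np.float64(0.2294))
```

Units first: shifts go in shares of 600 mm and turns go in shares of pi rad. So -35 mm / 600 = -0.0583, 20 mm / 600 = 0.0333, 0.11 rad / 3.1416 = 0.035.

```bash
cat > to.py <<'E'
import sys
from h import *
# usage: to.py x y z yaw_deg : remaining displacement in tool axes AFTER the turn, and rz in rad
o=status.get_obs();R=Ro.from_rotvec(o["orientation"]).as_matrix();p=np.array(o["ee_pos"])
x,y,z,w=map(float,sys.argv[1:5]);yaw=np.arctan2(R[1,0],R[0,0]);a=np.radians(w)
T=np.array([[np.cos(a),np.sin(a),0],[np.sin(a),-np.cos(a),0],[0,0,-1]])
d=np.array([x,y,z])-p
print("t %.2f"%o["t"],"pos",p.round(1),"yaw %.2f"%np.degrees(yaw),"tilt",R[:,2].round(4),"w %.1f"%o["width"])
print("d now-axes",(R.T@d).round(1),"d after turn",(T.T@d).round(1),"rv",Ro.from_matrix(R.T@T).as_rotvec().round(4))
E
echo '0.0333,-0.0583,0,0,0,0.035 | 0.0333,-0.0583,0,0,0,0.035 | 0.0333,-0.0583,0,0,0,0.0344' > mv.in && python3 -m jog mv.in 88; python3 to.py 485 365 200 4.6
```

```text
t: 0.35
ee_pos: [273.9, -454.2, 221.8]
orientation: [-3.138, -0.115, 0.001]
ft_force: [1.1, 1.8, -0.3]
width: 87.7
grasp_force: 0.0
t 0.35 pos [ 273.9 -454.2  221.8] yaw 4.21 tilt [-9.0e-04  1.5e-03 -1.0e+00] w 87.7
d now-axes [ 270.7 -801.5   22.9] d after turn [ 276.2 -799.6   21.8] rv [-0.0016  0.0008 -0.0068]
```

In the tool's units: -32 mm / 600 = -0.0533, 25 mm / 600 = 0.0417.

```bash
echo '0.0417,-0.0533,0,0,0,0 | 0.0417,-0.0533,0,0,0,0 | 0.0417,-0.0533,0,0,0,0 | 0.0417,-0.0533,0,0,0,0 | 0.0417,-0.0533,0,0,0,0' > mv.in && python3 -m jog mv.in >/dev/null; echo '0.0167,-0.0667,0,0,0,0 | 0.0167,-0.0667,0,0,0,0 | 0.0167,-0.0667,0,0,0,0 | 0.0167,-0.0667,0,0,0,0 | 0.0167,-0.0667,0,0,0,0' > mv.in && python3 -m jog mv.in>/dev/null
echo '0.0167,-0.0667,0,0,0,0 | 0.0167,-0.0667,0,0,0,0 | 0.0167,-0.0667,0,0,0,0 | 0.0167,-0.0667,0,0,0,0 | 0.0167,-0.0667,0,0,0,0' > mv.in && python3 -m jog mv.in>/dev/null;echo '0.0167,-0.0667,0.0067,0,0,0 | 0.0167,-0.0667,0.0067,0,0,0 | 0.0167,-0.0667,0.0067,0,0,0 | 0.0167,-0.0667,0.0067,0,0,0 | 0.0133,-0.06,0.0067,0,0,0' > mv.in && python3 -m jog mv.in;echo '0,0,0,0,0,0' > mv.in && python3 -m jog mv.in >/dev/null; python3 to.py 485 365 200 4.6
cat > w.py <<'E'
import sys
from h import *
d,P=get("wrist");np.savez("w.npz",img=d["img"],P=P);cv2.imwrite(f"pics/{sys.argv[1]}.png",d["img"][...,::-1])
print("cam",(-np.array(d["R"]).T@d["t"]).round(1),np.array(d["R"]).round(2).tolist())
E
python3 w.py w1; python3 - <<'E'
from fit import *
print("axle",fit(np.load("w.npz")["P"],rod,(485,365,[0,.1]),90))
E
```

```text
t: 2.02
ee_pos: [485.7, 322.2, 202.2]
orientation: [-3.139, -0.128, 0.0]
ft_force: [1.0, -0.1, 0.1]
width: 87.8
grasp_force: 0.0
t 2.10 pos [486.3 325.3 201.8] yaw 4.85 tilt [ 7.0e-04  1.9e-03 -1.0e+00] w 88.0
d now-axes [  2.  -39.7   1.8] d after turn [  1.9 -39.7   1.8] rv [-0.0018 -0.0008  0.0043]
cam [553.5 330.6 365.5] [[0.08, -1.0, -0.0], [-0.97, -0.08, 0.25], [-0.25, -0.02, -0.97]]
axle (array([4.83994e+02, 3.64301e+02, 8.00000e-02, 1.63200e+00]), np.float64(0.0857))
```

View pics/w1.png

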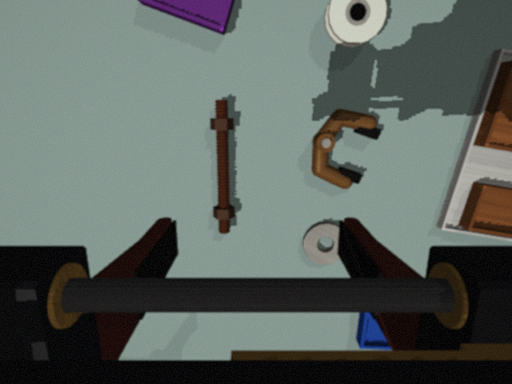

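The wrist view shows the axle upright from (221,100) to (224,232), with the washer, the brown clamp and the pulley to its right. Its fit of (484,364.3, 0.08 rad) agrees with the top camera. I'll descend on it.

In the tool's units: 40 mm / 600 = 0.0667, -39 mm / 600 = -0.065, 0.004 rad / 3.1416 = 0.0013.

```bash
echo '0.0008,-0.065,0.03,0,0,0.0013 | 0,0,0.0667,0,0,0 | 0,0,0.0667,0,0,0 | 0,0,0.0667,0,0,0 | 0,0,0.05,0,0,0' > mv.in && python3 -m jog mv.in 50; python3 to.py 484 364.3 4 4.6
```

```text
t: 2.57
ee_pos: [481.8, 355.3, 32.4]
orientation: [3.137, 0.12, -0.004]
ft_force: [-1.0, 0.3, -0.3]
width: 57.8
grasp_force: 0.0
t 2.57 pos [481.8 355.3  32.4] yaw 4.38 tilt [-0.0025 -0.002  -1.    ] w 57.8
d now-axes [ 2.9 -8.8 28.4] d after turn [ 2.9 -8.8 28.4] rv [ 0.0018  0.0027 -0.0039]
```

In the tool's units: 14 mm / 600 = 0.0233, -9 mm / 600 = -0.015.

```bash
echo '0.0042,-0.015,0,0,0,0 | 0,0,0.0233,0,0,0 | 0,0,0.0233,0,0,0 | 0,0,0,0,0,0' > mv.in && python3 -m jog mv.in; python3 to.py 484 364.3 4 4.6
```

```text
t: 2.9
ee_pos: [484.9, 366.1, 6.4]
orientation: [3.139, 0.12, -0.001]
ft_force: [-0.6, 0.1, 0.3]
width: 50.1
grasp_force: 0.0
t 2.90 pos [484.9 366.1   6.4] yaw 4.39 tilt [-7.e-04 -6.e-04 -1.e+00] w 50.1
d now-axes [-1.   1.7  2.4] d after turn [-1.1  1.7  2.4] rv [ 0.0005  0.0008 -0.0037]
```

In the tool's units: 2.5 mm / 600 = 0.0042, 1.5 mm / 600 = 0.0025.

```bash
echo '-0.0017,0.0025,0.0042,0,0,0 | 0,0,0,0,0,0 | 0,0,0,0,0,0 | 0,0,0,0,0,0 | 0,0,0,0,0,0' > mv.in && python3 -m jog mv.in 0;  echo '0,0,0,0,0,0 | 0,0,0,0,0,0 | 0,0,0,0,0,0' > mv.in && python3 -m jog mv.in; python3 to.py 480 200 100 85.2
```

```text
t: 3.32
ee_pos: [484.6, 365.2, 5.5]
orientation: [-3.139, -0.121, -0.002]
ft_force: [1.1, 0.4, -0.8]
width: 20.2
grasp_force: 0.0
t: 3.57
ee_pos: [484.4, 365.1, 5.2]
orientation: [-3.139, -0.121, -0.001]
ft_force: [-1.0, -1.4, 4.0]
width: 12.2
grasp_force: 30.0
t 3.57 pos [484.4 365.1   5.2] yaw 4.41 tilt [ 4.e-04  3.e-04 -1.e+00] w 12.2
d now-axes [-17.1 164.3 -94.8] d after turn [-164.9    9.4  -94.8] rv [ 1.0000e-04 -5.0000e-04 -1.4101e+00]
```

In the tool's units: -40 mm / 600 = -0.0667, -0.117 rad / 3.1416 = -0.0372.

```bash
echo '0,0,-0.0667,0,0,0 | 0,0,-0.0667,0,0,-0.0372 | 0,0,-0.0667,0,0,-0.0372 | 0,0,0,0,0,-0.0372 | 0,0,0,0,0,-0.0372' > mv.in && python3 -m jog mv.in>/dev/null; echo '0,0,0,0,0,-0.0372 | 0,0,0,0,0,-0.0372 | 0,0,0,0,0,-0.0372 | 0,0,0,0,0,-0.0372 | 0,0,0,0,0,-0.0372' > mv.in && python3 -m jog mv.in>/dev/null;  echo '0,0,0,0,0,-0.0372 | 0,0,0,0,0,-0.0372 | 0,0,0,0,0,-0.0372 | 0,0,0,0,0,0' > mv.in && python3 -m jog mv.in; python3 to.py 460.2 -12.5 125 85.2
```

```text
t: 4.73
ee_pos: [483.8, 364.7, 124.2]
orientation: [-2.315, -2.124, 0.002]
ft_force: [-0.3, -0.7, -2.0]
width: 12.0
grasp_force: 30.0
t 4.73 pos [483.8 364.7 124.2] yaw 85.08 tilt [-1.e-03 -7.e-04 -1.e+00] w 12.0
d now-axes [-377.8    8.9   -0.5] d after turn [-377.8    8.1   -0.8] rv [-0.0009  0.0007 -0.002 ]
```

In the tool's units: -40 mm / 600 = -0.0667, 1 mm / 600 = 0.0017.

```bash
echo '-0.0667,0.0017,0,0,0,0 | -0.0667,0.0017,0,0,0,0 | -0.0667,0.0017,0,0,0,0 | -0.0667,0.0017,0,0,0,0 | -0.0667,0.0017,0,0,0,0' > mv.in && python3 -m jog mv.in>/dev/null; echo '-0.0667,0.0017,0,0,0,0 | -0.0667,0.0017,0,0,0,0 | -0.0667,0.0017,0,0,0,0 | -0.0667,0,0,0,0,0 | -0.0292,0,0,0,0,0' > mv.in && python3 -m jog mv.in>/dev/null;  echo '0,0,0.0583,0,0,0 | 0,0,0.0583,0,0,0 | 0,0,0,0,0,0' > mv.in && python3 -m jog mv.in; python3 to.py 460.2 -12.5 14 85.2
```

```text
t: 5.82
ee_pos: [454.2, -12.1, 49.9]
orientation: [-2.319, -2.109, 0.011]
ft_force: [-1.9, 1.3, -2.3]
width: 12.3
grasp_force: 30.0
t 5.82 pos [454.2 -12.1  49.9] yaw 84.56 tilt [-9.8e-03  6.0e-04 -1.0e+00] w 12.3
d now-axes [ 0.2  6.4 35.8] d after turn [ 0.1  6.  35.9] rv [-0.0098  0.0003 -0.0112]
```

In the tool's units: 15 mm / 600 = 0.025, 10 mm / 600 = 0.0167, -0.011 rad / 3.1416 = -0.0035.

```bash
echo '0,0.01,0.01,-0.0031,0.0001,-0.0035 | 0,0,0.025,0,0,0 | 0,0,0.0167,0,0,0 | 0,0,0,0,0,0 | 0,0,0,0,0,0' > mv.in && python3 -m jog mv.in; python3 to.py 460.2 -12.5 13.5 85.2
```

```text
t: 6.23
ee_pos: [464.9, -12.0, 24.5]
orientation: [2.302, 2.127, 0.011]
ft_force: [-0.2, 0.5, -2.2]
width: 12.3
grasp_force: 30.0
t 6.23 pos [464.9 -12.   24.5] yaw 85.48 tilt [ 1.040e-02 -5.000e-04 -9.999e-01] w 12.3
d now-axes [-0.9 -4.8 10.9] d after turn [-0.9 -4.7 11. ] rv [ 0.0105 -0.0003  0.0049]
```

In the tool's units: 5.5 mm / 600 = 0.0092, -4.5 mm / 600 = -0.0075, 0.01 rad / 3.1416 = 0.0032.

```bash
echo '-0.0008,-0.0075,0.0083,0.0032,0,0.0016 | 0,0,0.0092,0,0,0 | 0,0,0,0,0,0 | 0,0,0,0,0,0' > mv.in && python3 -m jog mv.in; python3 to.py 460.2 -12.5 13.5 85.2
```

```text
t: 6.57
ee_pos: [460.1, -12.4, 13.3]
orientation: [-2.313, -2.126, -0.0]
ft_force: [0.3, -0.2, -2.0]
width: 12.1
grasp_force: 30.0
t 6.57 pos [460.1 -12.4  13.3] yaw 85.18 tilt [-0.e+00  3.e-04 -1.e+00] w 12.1
d now-axes [-0.1  0.1 -0.2] d after turn [-0.1  0.1 -0.2] rv [-0.     -0.0003 -0.0003]
```

In the tool's units: -40 mm / 600 = -0.0667, -10 mm / 600 = -0.0167.

```bash
echo '0,0,0,0,0,0 | 0,0,0,0,0,0 | 0,0,-0.0167,0,0,0 | 0,0,-0.0667,0,0,0 | 0,0,-0.0667,0,0,0' > mv.in && python3 -m jog mv.in 32; echo '-0.05,0.025,-0.0467,0,0,0 | -0.05,0.025,-0.0467,0,0,0 | -0.05,0.025,-0.0467,0,0,0 | -0.05,0.025,-0.0467,0,0,0 | 0,0,0,0,0,0' > mv.in && python3 -m jog mv.in 88;echo '0,0,0,0,0,0 | 0,0,0,0,0,0' > mv.in && python3 -m jog mv.in >/dev/null; python3 w.py w2; python3 to.py 654 245 100 85; python3 - <<'E'
from fit import *
P=np.load("w.npz")["P"]
print("caddy",fit(P,caddy,(526,-18,[0,-.083]),165))
print("pulley",fit(P,lambda L:disc(L,28,24),(652,243,[0]),50))
E
```

```text
t: 6.98
ee_pos: [458.3, -12.4, 103.4]
orientation: [-2.31, -2.124, 0.005]
ft_force: [1.2, -0.7, 0.7]
width: 31.6
grasp_force: 0.0
t: 7.4
ee_pos: [512.6, -136.3, 216.6]
orientation: [2.308, 2.116, 0.009]
ft_force: [1.4, -0.6, 1.1]
width: 61.9
grasp_force: 0.0
cam [512.2 -63.6 373.4] [[1.0, -0.08, -0.0], [-0.08, -0.97, 0.25], [-0.02, -0.25, -0.97]]
t 7.62 pos [ 506.  -130.3  209.1] yaw 85.20 tilt [-0.0025  0.0012 -1.    ] w 79.2
d now-axes [386.3 116.4 109.1] d after turn [386.8 114.7 109.1] rv [-0.0026 -0.0009  0.0035]
caddy (array([ 5.25193e+02, -1.82910e+01, -8.60000e-02,  1.79200e+00]), np.float64(0.1305))
pulley (array([652., 243.,   0.,   0.]), np.float64(nan))
  return _methods._mean(a, axis=axis, dtype=dtype,
  ret = ret.dtype.type(ret / rcount)
```

View pics/w2.png

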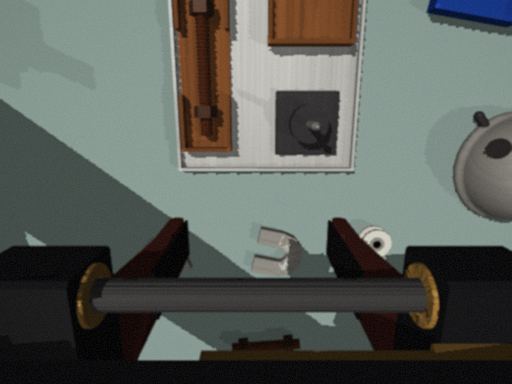

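The wrist view shows the axle in the trough, at (205,0..135), and the post at (312,125). The caddy fit of (525.2,-18.3,-0.086) agrees with the top camera. Next is the pulley, with a look on the way.

In the tool's units: 38 mm / 600 = 0.0633, 16 mm / 600 = 0.0267.

```bash
echo '0.0633,0.0267,0,0,0,0 | 0.0633,0.0267,0,0,0,0 | 0.0633,0.0267,0,0,0,0 | 0.0633,0.0267,0,0,0,0 | 0.0633,0.0267,0,0,0,0' > mv.in && python3 -m jog mv.in>/dev/null; echo '0.0633,0.0267,0,0,0,0 | 0.0633,0.0267,0,0,0,0 | 0,0,0,0,0,0 | 0,0,0,0,0,0 | 0,0,0,0,0,0' > mv.in && python3 -m jog mv.in ; python3 w.py w3; python3 - <<'E'
from fit import *
P=np.load("w.npz")["P"]
r=fit(P,lambda L:disc(L,28,24),(652,243,[0]),50);print("pulley",r)
Q=P.reshape(-1,3);Q=Q[(np.hypot(*(Q[:,:2]-[653,244]).T)<40)&(Q[:,2]>22)&(Q[:,2]<29)];print(cv2.minAreaRect(Q[:,:2].astype(np.float32)),cv2.minEnclosingCircle(Q[:,:2].astype(np.float32)))
E
python3 to.py 652.5 244 115 85.2
```

```text
t: 8.45
ee_pos: [639.5, 125.0, 208.2]
orientation: [-2.309, -2.127, 0.005]
ft_force: [0.2, -0.4, -0.1]
width: 88.0
grasp_force: 0.0
cam [645.5 192.6 371.8] [[1.0, -0.08, -0.0], [-0.08, -0.96, 0.25], [-0.02, -0.25, -0.97]]
pulley (array([6.52141e+02, 2.45250e+02, 7.70000e-02, 1.60700e+00]), np.float64(0.1318))
((651.8081665039062, 242.883056640625), (54.950775146484375, 54.66880798339844), 38.99532699584961) ((651.8004760742188, 242.97877502441406), 27.850160598754883)
t 8.50 pos [639.6 124.2 208.7] yaw 85.23 tilt [-3.2e-03 -4.0e-04 -1.0e+00] w 87.8
d now-axes [120.5   3.1  93.6] d after turn [120.4   2.8  93.7] rv [-0.0032  0.0007  0.0005]
```

In the tool's units: 30 mm / 600 = 0.05, 22 mm / 600 = 0.0367.

```bash
echo '0.05,0.0012,0.0367,0,0,0 | 0.05,0.0012,0.0367,0,0,0 | 0.05,0.0012,0.0367,0,0,0 | 0.05,0.0012,0.0367,0,0,0 | 0,0,0.05,0,0,0' > mv.in && python3 -m jog mv.in ;echo '0,0,0.05,0,0,0 | 0,0,0.05,0,0,0 | 0,0,0,0,0,0 | 0,0,0,0,0,0 | 0,0,0,0,0,0' > mv.in && python3 -m jog mv.in>/dev/null; python3 to.py 652 243.5 12 85.2
```

```text
t: 8.92
ee_pos: [655.2, 247.4, 92.8]
orientation: [2.311, 2.127, 0.007]
ft_force: [0.6, -0.3, -0.1]
width: 87.5
grasp_force: 0.0
t 9.33 pos [655.  243.1  33.6] yaw 85.12 tilt [ 1.e-03  7.e-04 -1.e+00] w 88.0
d now-axes [ 0.2 -3.  21.6] d after turn [ 0.2 -3.  21.6] rv [ 0.001  -0.0008 -0.0014]
```

In the tool's units: 11 mm / 600 = 0.0183, -3 mm / 600 = -0.005.

```bash
echo '0.0003,-0.005,0.0183,0,0,0 | 0,0,0.0183,0,0,0 | 0,0,0,0,0,0 | 0,0,0,0,0,0' > mv.in && python3 -m jog mv.in >/dev/null; echo '0,0,0,0,0,0 | 0,0,0,0,0,0 | 0,0,0,0,0,0 | 0,0,0,0,0,0 | 0,0,0,0,0,0' > mv.in && python3 -m jog mv.in 0;echo '0,0,0,0,0,0 | 0,0,-0.0333,0,0,0 | 0,0,-0.0667,0,0,0 | 0,0,-0.05,0,0,0 | 0,0,0,0,0,0' > mv.in && python3 -m jog mv.in; python3 to.py 575.5 39.8 100 85.2
```

```text
t: 10.08
ee_pos: [651.4, 244.3, 10.3]
orientation: [-2.313, -2.126, -0.001]
ft_force: [0.1, 0.3, 0.9]
width: 57.9
grasp_force: 0.0
t: 10.5
ee_pos: [655.2, 245.6, 106.8]
orientation: [2.31, 2.124, 0.015]
ft_force: [0.2, 0.4, -0.6]
width: 55.3
grasp_force: 30.0
t 10.50 pos [655.2 245.6 106.8] yaw 85.19 tilt [ 0.0094  0.0038 -0.9999] w 55.3
d now-axes [-211.8  -62.2    5.3] d after turn [-211.8  -62.2    6.8] rv [ 0.0091 -0.0045 -0.0002]
```

In the tool's units: -35 mm / 600 = -0.0583, -9.8 mm / 600 = -0.0163.

```bash
echo '-0.0583,-0.0163,0,0,0,0 | -0.0583,-0.0163,0,0,0,0 | -0.0583,-0.0163,0,0,0,0 | -0.0583,-0.0163,0,0,0,0 | -0.0583,-0.0163,0,0,0,0' > mv.in && python3 -m jog mv.in>/dev/null;echo '-0.0583,-0.0163,0,0,0,0 | 0,0,0.0417,0,0,0 | 0,0,0,0,0,0 | 0,0,0,0,0,0 | 0,0,0,0,0,0' > mv.in && python3 -m jog mv.in; python3 to.py 575.5 39.8 25 85.2
```

```text
t: 11.33
ee_pos: [575.5, 40.5, 75.2]
orientation: [-2.312, -2.127, -0.0]
ft_force: [-0.2, -0.2, -1.3]
width: 55.3
grasp_force: 30.0
t 11.33 pos [575.5  40.5  75.2] yaw 85.22 tilt [-2.e-04  4.e-04 -1.e+00] w 55.3
d now-axes [-0.7  0.1 50.2] d after turn [-0.7  0.1 50.2] rv [-0.0002 -0.0004  0.0004]
```

In the tool's units: 25 mm / 600 = 0.0417, 15 mm / 600 = 0.025.

```bash
echo '-0.0012,0,0.0417,0,0,0 | 0,0,0.025,0,0,0 | 0,0,0.0142,0,0,0 | 0,0,0,0,0,0 | 0,0,0,0,0,0' > mv.in && python3 -m jog mv.in; echo '0,0,0.0025,0,0,0 | 0,0,0,0,0,0 | 0,0,0,0,0,0' > mv.in && python3 -m jog mv.in; python3 to.py 575.5 39.8 25 85.2
```

```text
t: 11.75
ee_pos: [575.4, 39.9, 26.8]
orientation: [-2.311, -2.127, -0.0]
ft_force: [-0.5, 0.2, -0.5]
width: 55.4
grasp_force: 30.0
t: 12.0
ee_pos: [575.6, 39.3, 25.8]
orientation: [2.312, 2.126, 0.002]
ft_force: [0.0, 0.1, -0.6]
width: 55.0
grasp_force: 30.0
t 12.00 pos [575.6  39.3  25.8] yaw 85.20 tilt [ 1.2e-03  4.0e-04 -1.0e+00] w 55.0
d now-axes [ 0.5 -0.1  0.8] d after turn [ 0.5 -0.1  0.8] rv [ 0.0012 -0.0005 -0.0001]
```

```bash
echo '0.0008,0,0.001,0,0,0 | 0,0,0,0,0,0' > mv.in && python3 -m jog mv.in; echo '0,0,0,0,0,0 | 0,0,0,0,0,0 | 0,0,-0.02,0,0,0 | 0,0,-0.0667,0,0,0 | 0,0,-0.0667,0,0,0' > mv.in && python3 -m jog mv.in 72;echo '0,0,-0.0667,0,0,0 | -0.055,-0.03,-0.0167,0,0,0 | -0.055,-0.03,-0.0167,0,0,0 | -0.055,-0.03,-0.0167,0,0,0 | -0.055,-0.03,-0.0167,0,0,0' > mv.in && python3 -m jog mv.in 88 >/dev/null;echo '-0.055,-0.03,-0.0167,0,0,0 | -0.055,-0.03,0,0,0,0 | -0.055,-0.03,0,0,0,0 | -0.055,-0.03,0,0,0,0 | 0,0,0,0,0,0.0382' > mv.in && python3 -m jog mv.in>/dev/null
echo '0,0,0,0,0,0.0382 | 0,0,0,0,0,0.0382 | 0,0,0,0,0,0.0382 | 0,0,0,0,0,0.0382 | 0,0,0,0,0,0.0382' > mv.in && python3 -m jog mv.in>/dev/null;echo '0,0,0,0,0,0.0382 | 0,0,0,0,0,0.0382 | 0,0,0,0,0,0.0382 | 0,0,0,0,0,0.0382 | 0,0,0,0,0,0.0382' > mv.in && python3 -m jog mv.in>/dev/null;echo '0,0,0,0,0,0.0382 | 0,0,0,0,0,0.0382 | 0,0,0,0,0,0.0382 | 0,0,0,0,0,0.035 | 0,0,0,0,0,0' > mv.in && python3 -m jog mv.in>/dev/null
echo '0,0,0,0,0,0 | 0,0,0,0,0,0' > mv.in && python3 -m jog mv.in; python3 w.py w4; python3 - <<'E'
from fit import *
P=np.load("w.npz")["P"];A=np.arange(8)*np.pi/4
print("big",fit(P,lambda L:horse(L,29),(522,-239,A),50))
E
python3 to.py 523 -240.5 100 -17.5
```

```text
t: 12.17
ee_pos: [575.2, 39.7, 24.8]
orientation: [2.313, 2.126, 0.001]
ft_force: [0.1, 0.5, -0.8]
width: 55.0
grasp_force: 30.0
t: 12.58
ee_pos: [573.4, 39.5, 116.5]
orientation: [-2.311, -2.124, 0.005]
ft_force: [2.0, 0.1, 1.2]
width: 72.1
grasp_force: 0.0
t: 14.83
ee_pos: [409.4, -211.4, 206.7]
orientation: [-3.106, 0.469, -0.0]
ft_force: [0.1, 0.4, -0.4]
width: 87.5
grasp_force: 0.0
cam [ 473.9 -231.5  370.5] [[-0.3, -0.96, 0.0], [-0.93, 0.29, 0.25], [-0.24, 0.07, -0.97]]
big (array([ 523.029, -239.924,    2.848,    1.619]), np.float64(0.0931))
t 14.88 pos [ 409.4 -211.4  206.7] yaw -17.22 tilt [ 2.e-04  1.e-04 -1.e+00] w 88.1
d now-axes [117.1  -5.8 106.7] d after turn [117.1  -6.4 106.7] rv [-0.0001 -0.0001  0.0048]
```

View pics/w4.png

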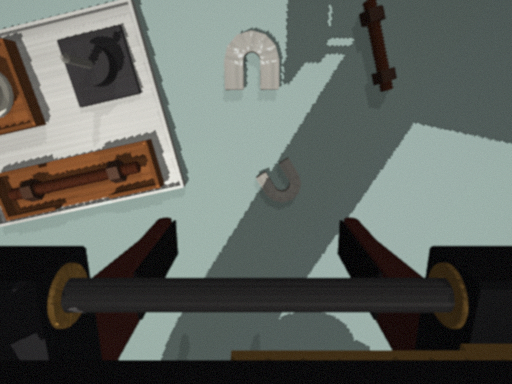

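The view shows the big shim at (252,60) with its slot pointing down in the image, the small shim at (280,180), and the axle lying in the trough at (85,175). The big shim fits at (523.0,-240.1) with its slot at 162.8°, so I'll go and grip it.

In the tool's units: 39 mm / 600 = 0.065, 35 mm / 600 = 0.0583.

```bash
python3 - <<'E'
from fit import *
P=np.load("w.npz")["P"];A=np.arange(8)*np.pi/4
print("small",fit(P,lambda L:horse(L,22),(386,-234,A),42))
E
python3 to.py 515.4 -237.7 60 -17.2
echo '0.0533,-0.0025,0.04,0,0,0 | 0.0533,-0.0025,0.04,0,0,0 | 0.0533,-0.0025,0.04,0,0,0 | 0.0212,-0.0025,0.0583,0,0,0 | 0,0,0.065,0,0,0' > mv.in && python3 -m jog mv.in 80; echo '0,0,0,0,0,0 | 0,0,0,0,0,0 | 0,0,0,0,0,0' > mv.in && python3 -m jog mv.in; python3 to.py 515.4 -237.7 3 -17.2
```

```text
small (array([ 3.84732e+02, -2.33435e+02,  2.48000e-01,  1.58100e+00]), np.float64(0.1017))
t 14.88 pos [ 409.4 -211.4  206.7] yaw -17.22 tilt [ 2.e-04  1.e-04 -1.e+00] w 88.1
d now-axes [109.   -6.2 146.7] d after turn [109.1  -6.2 146.7] rv [-0.0001 -0.0001 -0.0004]
t: 15.3
ee_pos: [519.7, -239.7, 60.3]
orientation: [3.104, -0.47, 0.01]
ft_force: [0.2, 1.3, -0.9]
width: 80.0
grasp_force: 0.0
t: 15.55
ee_pos: [515.1, -238.3, 61.7]
orientation: [-3.106, 0.473, -0.001]
ft_force: [0.6, 0.4, 0.7]
width: 80.0
grasp_force: 0.0
t 15.55 pos [ 515.1 -238.3   61.7] yaw -17.33 tilt [ 4.e-04  0.e+00 -1.e+00] w 80.0
d now-axes [ 0.1 -0.6 58.7] d after turn [ 0.1 -0.6 58.7] rv [-0.0001 -0.0004 -0.0023]
```

In the tool's units: 30 mm / 600 = 0.05, 20 mm / 600 = 0.0333, -0.002 rad / 3.1416 = -0.0006.

```bash
echo '0,-0.001,0.05,0,0,-0.0006 | 0,0,0.0333,0,0,0 | 0,0,0.0142,0,0,0 | 0,0,0,0,0,0 | 0,0,0,0,0,0' > mv.in && python3 -m jog mv.in; python3 to.py 515.4 -237.7 3 -17.2;  echo '0,0,0,0,0,0 | 0,0,0,0,0,0 | 0,0,0,0,0,0 | 0,0,0,0,0,0 | 0,0,0,0,0,0' > mv.in && python3 -m jog mv.in 0; echo '0,0,0,0,0,0 | 0,0,0,0,0,0' > mv.in && python3 -m jog mv.in; python3 to.py 557.4 -81.4 120 -17.2
```

```text
t: 15.97
ee_pos: [516.0, -238.0, 3.8]
orientation: [3.106, -0.471, 0.003]
ft_force: [-0.0, 0.9, -0.0]
width: 80.2
grasp_force: 0.0
t 15.97 pos [ 516.  -238.     3.8] yaw -17.25 tilt [ 1.9e-03 -8.0e-04 -1.0e+00] w 80.2
d now-axes [-0.6 -0.1  0.8] d after turn [-0.6 -0.1  0.8] rv [ 0.0002 -0.0021 -0.001 ]
t: 16.38
ee_pos: [515.6, -237.7, 2.7]
orientation: [3.106, -0.471, 0.002]
ft_force: [-0.8, -0.9, 7.7]
width: 57.7
grasp_force: 30.0
t: 16.55
ee_pos: [515.6, -237.8, 2.7]
orientation: [3.106, -0.471, 0.001]
ft_force: [-0.9, -0.1, 7.4]
width: 57.6
grasp_force: 30.0
t 16.55 pos [ 515.6 -237.8    2.7] yaw -17.26 tilt [ 9.e-04 -2.e-04 -1.e+00] w 57.6
d now-axes [  -6.4 -161.7 -117.3] d after turn [  -6.3 -161.7 -117.3] rv [-0.     -0.0009 -0.001 ]
```

In the tool's units: -40 mm / 600 = -0.0667, -39 mm / 600 = -0.065.

```bash
echo '0,0,-0.0633,0,0,0 | 0,0,-0.0667,0,0,0 | 0,0,-0.065,0,0,0 | -0.0022,-0.0538,0,0,0,0 | -0.0022,-0.0538,0,0,0,0' > mv.in && python3 -m jog mv.in >/dev/null; echo '-0.0022,-0.0538,0,0,0,0 | -0.0022,-0.0538,0,0,0,0 | -0.0022,-0.0538,0,0,0,0 | 0,0,0,0,0,0 | 0,0,0,0,0,0' > mv.in && python3 -m jog mv.in >/dev/null; echo '0,0,0,0,0,0 | 0,0,0,0,0,0' > mv.in && python3 -m jog mv.in; python3 to.py 557.4 -81.4 33 -17.2
python3 - <<'E'
from h import *
d,P=get("wrist");a=d["img"][200:384,100:420,::-1]
e,_=get("scene");b=e["img"][140:300,170:330,::-1];f,_=get("top");c=f["img"][140:270,190:330,::-1]
cv2.imwrite("pics/h1.png",np.hstack([cv2.resize(b,(390,400),interpolation=3),cv2.resize(c,(400,400),interpolation=3)]))
cv2.imwrite("pics/h1w.png",cv2.resize(a,(800,460)))
E
```

```text
t: 17.55
ee_pos: [556.4, -82.2, 118.7]
orientation: [-3.106, 0.473, 0.001]
ft_force: [0.5, -0.9, -1.9]
width: 57.5
grasp_force: 30.0
t 17.55 pos [556.4 -82.2 118.7] yaw -17.30 tilt [-7.e-04  2.e-04 -1.e+00] w 57.5
d now-axes [ 0.8 -1.1 85.7] d after turn [ 0.7 -1.1 85.7] rv [ 0.0001  0.0007 -0.0018]
```

View pics/h1.png

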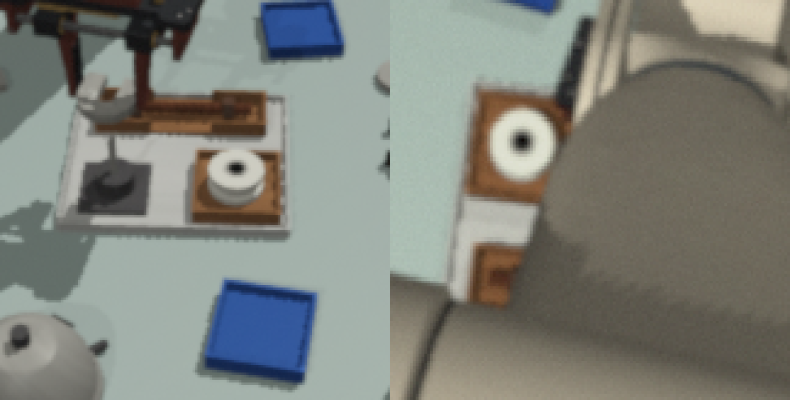

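The pulley lies in the bin at (235,165). The held shim at (105,100) may be tilted in the grip, so I'll measure that from the cloud.

```bash
python3 - <<'E'
from h import *
e,P=get("scene");Q=P.reshape(-1,3);I=e["img"].reshape(-1,3).astype(int)
k=(abs(Q[:,0]-565)<45)&(abs(Q[:,1]+84)<45)&(Q[:,2]>85)&(Q[:,2]<150)&(I.max(1)-I.min(1)<25)&(I.max(1)>90)
q=Q[k];print(len(q));
a=np.radians(162.8);L=(q[:,:2]-[565,-83.8])@np.array([[np.cos(a),-np.sin(a)],[np.sin(a),np.cos(a)]])
for lo in range(-35,36,7):
    m=(L[:,0]>=lo)&(L[:,0]<lo+7)
    if m.sum():print(lo,m.sum(),np.percentile(q[m,2],[10,50,90]).round(1),L[m,1].min().round(),L[m,1].max().round())
E
```

```text
293
-35 1 [121. 121. 121.] 13.0 13.0
-28 30 [117.5 123.7 125.8] -16.0 20.0
-21 39 [122.4 124.6 126.3] -17.0 25.0
-14 49 [122.6 124.7 125.9] -24.0 26.0
-7 43 [122.3 124.4 131.1] -30.0 40.0
0 36 [122.5 124.7 126.6] -24.0 30.0
7 35 [122.9 124.6 125.9] -23.0 29.0
14 28 [122.2 124.7 126.1] -20.0 28.0
21 25 [123.5 124.1 125.7] -18.0 28.0
28 7 [116.4 123.2 124.3] -9.0 25.0
```

View pics/h1w.png

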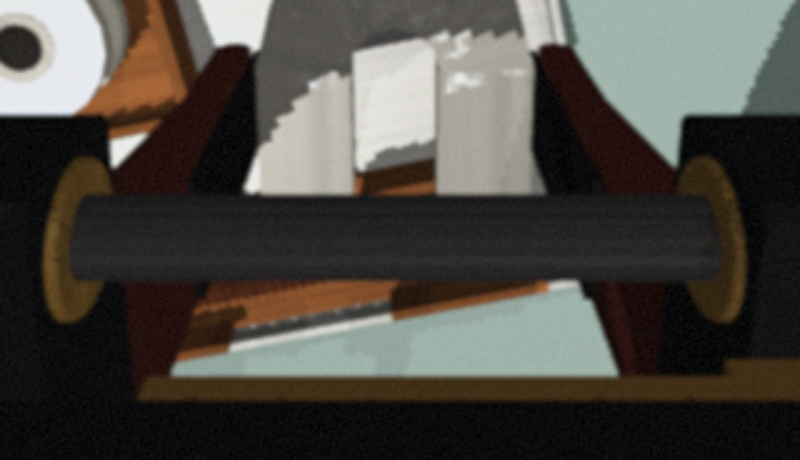

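The shim is level, with its top at about 124.6 along its whole length, and centred within about 1 mm. I'll lower it over the pin.

In the tool's units: 20 mm / 600 = 0.0333, -1.1 mm / 600 = -0.0018.

```bash
echo '0.0012,-0.0018,0.0333,0,0,0 | 0,0,0.025,0,0,0 | 0,0,0,0,0,0 | 0,0,0,0,0,0' > mv.in && python3 -m jog mv.in; python3 to.py 557.4 -81.4 33 -17.2; echo '0,0,0.025,0,0,0 | 0,0,0.025,0,0,0 | 0,0,0.02,0,0,0 | 0,0,0,0,0,0 | 0,0,0,0,0,0' > mv.in && python3 -m jog mv.in; python3 to.py 557.4 -81.4 33 -17.2
```

```text
t: 18.08
ee_pos: [557.1, -80.9, 83.3]
orientation: [-3.106, 0.472, 0.003]
ft_force: [-0.4, -0.3, -1.3]
width: 57.3
grasp_force: 30.0
t 18.08 pos [557.1 -80.9  83.3] yaw -17.30 tilt [-2.2e-03  6.0e-04 -1.0e+00] w 57.3
d now-axes [ 0.6  0.4 50.3] d after turn [ 0.5  0.4 50.3] rv [ 0.0001  0.0022 -0.0017]
t: 18.5
ee_pos: [557.7, -80.6, 41.9]
orientation: [-3.106, 0.472, 0.001]
ft_force: [0.2, 0.1, -2.5]
width: 57.6
grasp_force: 30.0
t 18.50 pos [557.7 -80.6  41.9] yaw -17.27 tilt [-9.e-04  4.e-04 -1.e+00] w 57.6
d now-axes [0.  0.9 8.9] d after turn [-0.   0.9  8.9] rv [-0.0001  0.001  -0.0012]
```

Units first: shifts go in shares of 600 mm and turns go in shares of pi rad. So 5 mm / 600 = 0.0083, 3.2 mm / 600 = 0.0053.

```bash
echo '0,0.0012,0.0083,0,0,0 | 0,0,0.0053,0,0,0 | 0,0,0,0,0,0 | 0,0,0,0,0,0' > mv.in && python3 -m jog mv.in; echo '0,0,0.0013,0,0,0 | 0,0,0,0,0,0 | 0,0,0,0,0,0' > mv.in && python3 -m jog mv.in; python3 to.py 557.4 -81.4 33 -17.2
echo '0,0,0,0,0,0 | 0,0,0,0,0,0 | 0,0,0,0,0,0' > mv.in && python3 -m jog mv.in 76; python3 to.py 557.4 -81.4 33 -17.2
```

```text
t: 18.83
ee_pos: [557.6, -81.2, 33.8]
orientation: [-3.106, 0.471, 0.0]
ft_force: [0.5, 0.3, -1.2]
width: 57.4
grasp_force: 30.0
t: 19.08
ee_pos: [557.7, -81.1, 33.0]
orientation: [-3.106, 0.471, -0.0]
ft_force: [0.7, -0.5, -2.2]
width: 57.6
grasp_force: 30.0
t 19.08 pos [557.7 -81.1  33. ] yaw -17.25 tilt [ 1.e-04  2.e-04 -1.e+00] w 57.6
d now-axes [-0.2  0.4 -0. ] d after turn [-0.2  0.4 -0. ] rv [-0.0003 -0.     -0.0009]
t: 19.33
ee_pos: [557.8, -81.2, 33.1]
orientation: [-3.106, 0.471, -0.0]
ft_force: [-0.7, 0.4, 1.0]
width: 73.9
grasp_force: 0.0
t 19.33 pos [557.8 -81.2  33.1] yaw -17.25 tilt [ 3.e-04  2.e-04 -1.e+00] w 73.9
d now-axes [-0.3  0.3  0.1] d after turn [-0.3  0.3  0.1] rv [-0.0003 -0.0003 -0.001 ]
```

In the tool's units: -40 mm / 600 = -0.0667, -33 mm / 600 = -0.055.

```bash
echo '0,0,-0.05,0,0,0 | 0,0,-0.0667,0,0,0 | 0,0,-0.0667,0,0,0 | -0.0333,0,-0.05,0,0,0 | -0.055,0,-0.0333,0,0,0' > mv.in && python3 -m jog mv.in 80 >/dev/null; echo '-0.055,0,-0.025,0,0,0 | -0.055,0,0,0,0,0 | 0,0,0,0,0,0 | 0,0,0,0,0,0 | 0,0,0,0,0,0' > mv.in && python3 -m jog mv.in; python3 w.py w5; python3 - <<'E'
from fit import *
P=np.load("w.npz")["P"]
def m(L): return horse(L,29)*3+10*(horse(L,29)<1)*soft(0*L[:,0])
def m(L):
    h=horse(L,29); return np.where(h>5,40,np.where(np.hypot(*L.T)<20,30,4))
Q=P.copy();Q[(Q[...,2]<22)]=np.nan
print("big",fit(P,m,(565,-83.8,[2.84]),33))
print("caddy",fit(P,caddy,(525.4,-18.2,[-.085]),165))
Q=P.reshape(-1,3);q=Q[(np.hypot(*(Q[:,:2]-[565,-83.8]).T)<20)&(Q[:,2]>50)&(Q[:,2]<85)];print("pin",len(q),q.mean(0),q[q[:,2]>65].mean(0))
im=np.load("w.npz")["img"][...,::-1];cv2.imwrite("pics/w5c.png",cv2.resize(im[:240,80:400],(800,600),interpolation=3))
E
python3 to.py 392.6 -231.7 60 14.6
```

```text
t: 20.17
ee_pos: [445.0, -46.0, 208.3]
orientation: [-3.106, 0.471, -0.002]
ft_force: [0.3, -0.1, 0.2]
width: 80.0
grasp_force: 0.0
cam [509.3 -66.2 372.1] [[-0.3, -0.95, -0.0], [-0.93, 0.29, 0.25], [-0.24, 0.07, -0.97]]
big (array([564.76 , -83.481,   2.836,   1.753]), np.float64(0.1211))
caddy (array([ 5.24979e+02, -1.82200e+01, -8.50000e-02,  1.81600e+00]), np.float64(0.2254))
pin 109 [563.0824358  -83.40844533  69.83564882] [563.56938436 -83.54097103  73.86704154]
t 20.22 pos [445.3 -46.2 208.1] yaw -17.26 tilt [ 1.2e-03  1.0e-04 -1.0e+00] w 80.1
d now-axes [  4.5 192.9 148.1] d after turn [-97.8 166.3 148.1] rv [-1.00e-04 -1.20e-03 -5.56e-01]
```

View pics/w5c.png

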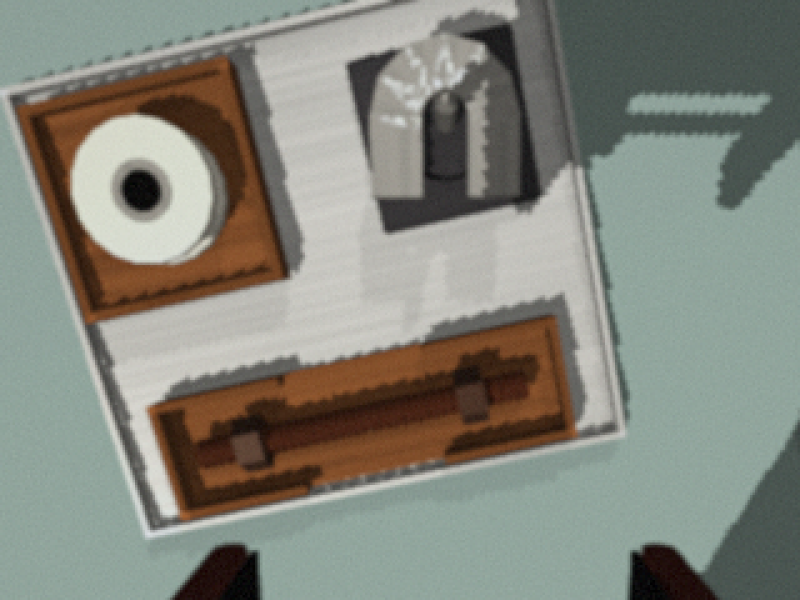

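The view shows the big shim seated on the pedestal round the pin at (445,110), the pulley in the bin at (140,190) and the axle in the trough. The big shim fits at (564.8,-83.5) with its slot at 162.5°. Now the small shim.

In the tool's units: -0.111 rad / 3.1416 = -0.0353.

```bash
echo '0,0,0,0,0,-0.0353 | 0,0,0,0,0,-0.0353 | 0,0,0,0,0,-0.0353 | 0,0,0,0,0,-0.0353 | 0,0,0,0,0,-0.0353' > mv.in && python3 -m jog mv.in 66 >/dev/null; echo '-0.033,0.0555,0,0,0,0 | -0.033,0.0555,0,0,0,0 | -0.033,0.0555,0,0,0,0 | -0.033,0.0555,0,0,0,0 | -0.033,0.0555,0,0,0,0' > mv.in && python3 -m jog mv.in >/dev/null; echo '0,0,0.0583,0,0,0 | 0,0,0.0667,0,0,0 | 0,0,0.0667,0,0,0 | 0,0,0.05,0,0,0 | 0,0,0,0,0,0' > mv.in && python3 -m jog mv.in >/dev/null;echo '0,0,0,0,0,0 | 0,0,0,0,0,0 | 0,0,0,0,0,0' > mv.in && python3 -m jog mv.in; python3 to.py 390.7 -232.2 3 14.6
```

```text
t: 21.72
ee_pos: [391.6, -232.8, 64.5]
orientation: [3.114, 0.398, 0.004]
ft_force: [0.0, 0.4, -0.1]
width: 66.1
grasp_force: 0.0
t 21.72 pos [ 391.6 -232.8   64.5] yaw 14.55 tilt [ 0.0028 -0.0016 -1.    ] w 66.1
d now-axes [-0.8 -1.  61.5] d after turn [-0.7 -0.8 61.5] rv [ 0.0022 -0.0023 -0.0008]
```

In the tool's units: 30 mm / 600 = 0.05, 20 mm / 600 = 0.0333.

```bash
echo '-0.0012,-0.0013,0.05,0,0,0 | 0,0,0.0333,0,0,0 | 0,0,0.0192,0,0,0 | 0,0,0,0,0,0 | 0,0,0,0,0,0' > mv.in && python3 -m jog mv.in; python3 to.py 390.7 -232.2 3 14.6;  echo '0,0,0,0,0,0 | 0,0,0,0,0,0 | 0,0,0,0,0,0 | 0,0,0,0,0,0 | 0,0,0,0,0,0' > mv.in && python3 -m jog mv.in 0; echo '0,0,0,0,0,0 | 0,0,0,0,0,0' > mv.in && python3 -m jog mv.in; python3 to.py 566.8 -78.1 120 72.6
```

```text
t: 22.13
ee_pos: [390.0, -231.7, 2.5]
orientation: [3.115, 0.398, 0.002]
ft_force: [0.3, -0.8, -0.1]
width: 65.9
grasp_force: 0.0
t 22.13 pos [ 390.  -231.7    2.5] yaw 14.56 tilt [ 1.4e-03 -7.0e-04 -1.0e+00] w 65.9
d now-axes [ 0.6  0.6 -0.5] d after turn [ 0.6  0.6 -0.5] rv [ 0.001  -0.0012 -0.0008]
t: 22.55
ee_pos: [389.6, -231.6, 2.1]
orientation: [3.116, 0.398, 0.002]
ft_force: [-0.5, 0.6, 8.9]
width: 43.9
grasp_force: 30.0
t: 22.72
ee_pos: [389.6, -231.6, 2.2]
orientation: [3.116, 0.398, 0.002]
ft_force: [-0.9, 0.4, 9.2]
width: 43.4
grasp_force: 30.0
t 22.72 pos [ 389.6 -231.6    2.2] yaw 14.54 tilt [ 1.2e-03 -5.0e-04 -1.0e+00] w 43.4
d now-axes [ 210.2 -104.  -117.7] d after turn [ 199.5  123.2 -117.8] rv [ 1.2000e-03 -5.0000e-04 -1.0133e+00]
```

In the tool's units: -40 mm / 600 = -0.0667, -39 mm / 600 = -0.065, -0.1126 rad / 3.1416 = -0.0358.

```bash
echo '0,0,-0.0633,0,0,0 | 0,0,-0.0667,0,0,0 | 0,0,-0.065,0,0,0 | 0,0,0,0,0,-0.0358 | 0,0,0,0,0,-0.0358' > mv.in && python3 -m jog mv.in >/dev/null; echo '0,0,0,0,0,-0.0358 | 0,0,0,0,0,-0.0358 | 0,0,0,0,0,-0.0358 | 0,0,0,0,0,-0.0358 | 0,0,0,0,0,-0.0358' > mv.in && python3 -m jog mv.in >/dev/null; echo '0,0,0,0,0,-0.0358 | 0,0,0,0,0,-0.0358 | 0,0,0,0,0,0 | 0,0,0,0,0,0' > mv.in && python3 -m jog mv.in; python3 to.py 566.6 -78.8 120 72.6
```

```text
t: 23.88
ee_pos: [388.9, -231.2, 118.4]
orientation: [-2.535, -1.855, -0.0]
ft_force: [-0.4, -0.3, -0.3]
width: 43.4
grasp_force: 30.0
t 23.88 pos [ 388.9 -231.2  118.4] yaw 72.41 tilt [-2.e-04  3.e-04 -1.e+00] w 43.4
d now-axes [199.  123.3  -1.6] d after turn [198.6 124.   -1.6] rv [-0.0003 -0.0003 -0.0033]
```

In the tool's units: 33.1 mm / 600 = 0.0552, 20.6 mm / 600 = 0.0343, -0.003 rad / 3.1416 = -0.001.

```bash
echo '0.0552,0.0343,0,0,0,-0.001 | 0.0552,0.0343,0,0,0,0 | 0.0552,0.0343,0,0,0,0 | 0.0552,0.0343,0,0,0,0 | 0.0552,0.0343,0,0,0,0' > mv.in && python3 -m jog mv.in >/dev/null; echo '0.0552,0.0343,0,0,0,0 | 0,0,0,0,0,0 | 0,0,0,0,0,0 | 0,0,0,0,0,0 | 0,0,0,0,0,0' > mv.in && python3 -m jog mv.in; python3 to.py 566.6 -78.8 43 72.6; python3 - <<'E'
from h import *
e,P=get("scene");Q=P.reshape(-1,3);I=e["img"].reshape(-1,3).astype(int)
k=(abs(Q[:,0]-565)<40)&(abs(Q[:,1]+84)<40)&(Q[:,2]>100)&(Q[:,2]<150)&(I.max(1)-I.min(1)<25)&(I.max(1)>90)
q=Q[k];a=np.radians(72.6);L=(q[:,:2]-[565,-83.8])@np.array([[np.cos(a),-np.sin(a)],[np.sin(a),np.cos(a)]])
print(len(q),np.percentile(L,[2,98],axis=0).round(1))
for lo in range(-28,29,7):
    m=(L[:,0]>=lo)&(L[:,0]<lo+7)
    if m.sum():print(lo,m.sum(),np.percentile(q[m,2],[10,50,90]).round(1),L[m,1].min().round(),L[m,1].max().round())
E
```

```text
t: 24.72
ee_pos: [564.7, -78.9, 118.0]
orientation: [-2.53, -1.86, 0.002]
ft_force: [-0.7, -0.1, -0.3]
width: 43.7
grasp_force: 30.0
t 24.72 pos [564.7 -78.9 118. ] yaw 72.66 tilt [-1.7e-03  4.0e-04 -1.0e+00] w 43.7
d now-axes [ 0.6  2.  75. ] d after turn [ 0.6  1.8 75. ] rv [-0.0017  0.0002  0.001 ]
62 [[-18.8 -29.5]
 [ 22.6  30.3]]
-21 7 [118.6 123.1 125. ] -14.0 -2.0
-14 2 [118.3 119.4 120.5] -17.0 -17.0
-7 3 [121.  123.9 126.5] -30.0 -29.0
0 2 [123.4 124.3 125.3] 15.0 15.0
7 13 [122.3 123.8 124.6] -16.0 23.0
14 24 [122.8 124.2 125.6] -21.0 33.0
21 11 [117.5 122.9 125.4] -18.0 20.0
```

In the tool's units: 20 mm / 600 = 0.0333, 13 mm / 600 = 0.0217.

```bash
echo '0.001,0.003,0.0333,0,0,0 | 0,0,0.0217,0,0,0 | 0,0,0,0,0,0 | 0,0,0,0,0,0 | 0,0,0,0,0,0' > mv.in && python3 -m jog mv.in; python3 to.py 566.6 -78.8 43 72.6; echo '0,0,0.025,0,0,0 | 0,0,0.02,0,0,0 | 0,0,0.01,0,0,0 | 0,0,0,0,0,0 | 0,0,0,0,0,0' > mv.in && python3 -m jog mv.in; python3 to.py 566.6 -78.8 42.6 72.6
```

```text
t: 25.18
ee_pos: [567.6, -78.6, 85.5]
orientation: [-2.529, -1.862, 0.0]
ft_force: [0.5, 0.8, -0.2]
width: 43.7
grasp_force: 30.0
t 25.18 pos [567.6 -78.6  85.5] yaw 72.73 tilt [-5.e-04  4.e-04 -1.e+00] w 43.7
d now-axes [-0.5 -0.9 42.5] d after turn [-0.5 -0.9 42.5] rv [-0.0006 -0.0002  0.0022]
t: 25.6
ee_pos: [567.6, -78.2, 52.1]
orientation: [-2.528, -1.863, 0.001]
ft_force: [0.2, 0.3, -0.6]
width: 43.8
grasp_force: 30.0
t 25.60 pos [567.6 -78.2  52.1] yaw 72.78 tilt [-1.1e-03  4.0e-04 -1.0e+00] w 43.8
d now-axes [-0.9 -0.8  9.5] d after turn [-0.9 -0.8  9.5] rv [-0.0011 -0.0001  0.0031]
```

In the tool's units: 5 mm / 600 = 0.0083, 3.5 mm / 600 = 0.0058, 0.003 rad / 3.1416 = 0.001.

```bash
echo '-0.0013,-0.0013,0.0083,0,0,0.001 | 0,0,0.0058,0,0,0 | 0,0,0,0,0,0 | 0,0,0,0,0,0' > mv.in && python3 -m jog mv.in; echo '0,0,0.0013,0,0,0 | 0,0,0,0,0,0 | 0,0,0,0,0,0' > mv.in && python3 -m jog mv.in; python3 to.py 566.6 -78.8 42.6 72.6
```

```text
t: 25.93
ee_pos: [566.7, -78.7, 43.8]
orientation: [-2.531, -1.86, 0.0]
ft_force: [0.3, 0.6, 0.0]
width: 43.2
grasp_force: 30.0
t: 26.18
ee_pos: [567.0, -78.8, 43.2]
orientation: [-2.532, -1.86, -0.0]
ft_force: [0.1, -0.8, -0.5]
width: 43.6
grasp_force: 30.0
t 26.18 pos [567.  -78.8  43.2] yaw 72.61 tilt [ 1.e-04  2.e-04 -1.e+00] w 43.6
d now-axes [-0.1 -0.3  0.6] d after turn [-0.1 -0.3  0.6] rv [-0.     -0.0003  0.0001]
```

In the tool's units: 0.5 mm / 600 = 0.0008.

```bash
echo '0,0,0.0008,0,0,0 | 0,0,0,0,0,0' > mv.in && python3 -m jog mv.in >/dev/null; echo '0,0,0,0,0,0 | 0,0,0,0,0,0 | 0,0,0,0,0,0 | 0,0,-0.0333,0,0,0 | 0,0,-0.0667,0,0,0' > mv.in && python3 -m jog mv.in 62; echo '0,0,-0.0667,0,0,0 | -0.0417,0,-0.05,0,0,0 | -0.0583,0,-0.0333,0,0,0 | -0.0583,0,-0.025,0,0,0 | -0.0583,0,0,0,0,0' > mv.in && python3 -m jog mv.in >/dev/null; echo '0,0,0,0,0,0 | 0,0,0,0,0,0 | 0,0,0,0,0,0' > mv.in && python3 -m jog mv.in; python3 w.py w6; python3 - <<'E'
from fit import *
P=np.load("w.npz")["P"]
def m(L): return np.where(horse(L,22)>5,50,40)
print("small",fit(P,m,(565,-83.8,[1.26]),24))
a=np.radians(-89.8)
def m2(L): # joint check of big under it, in big's axes
    s=horse(L@np.array([[0,1],[-1,0]]).T*1.0,22); return s
Q=P.reshape(-1,3);q=Q[(np.hypot(*(Q[:,:2]-[565,-83.8]).T)<32)];print([int(((q[:,2]>z)&(q[:,2]<z+4)).sum()) for z in (28,32,36,40,44,48,52,56)])
im=np.load("w.npz")["img"][...,::-1];cv2.imwrite("pics/w6c.png",cv2.resize(im[:240,80:400],(800,600),interpolation=3))
E
```

```text
t: 26.77
ee_pos: [563.6, -78.3, 99.3]
orientation: [-2.527, -1.856, 0.009]
ft_force: [-0.0, 0.2, 0.3]
width: 62.3
grasp_force: 0.0
t: 27.43
ee_pos: [527.8, -202.5, 207.2]
orientation: [-2.532, -1.858, 0.0]
ft_force: [0.4, 0.4, -0.5]
width: 62.0
grasp_force: 0.0
cam [ 548.  -138.1  370.9] [[0.95, -0.3, -0.0], [-0.29, -0.92, 0.25], [-0.08, -0.24, -0.97]]
small (array([565.678, -82.842,   1.269,   1.552]), np.float64(0.1267))
[92, 65, 58, 1327, 29, 1066, 450, 8]
```

View pics/w6c.png

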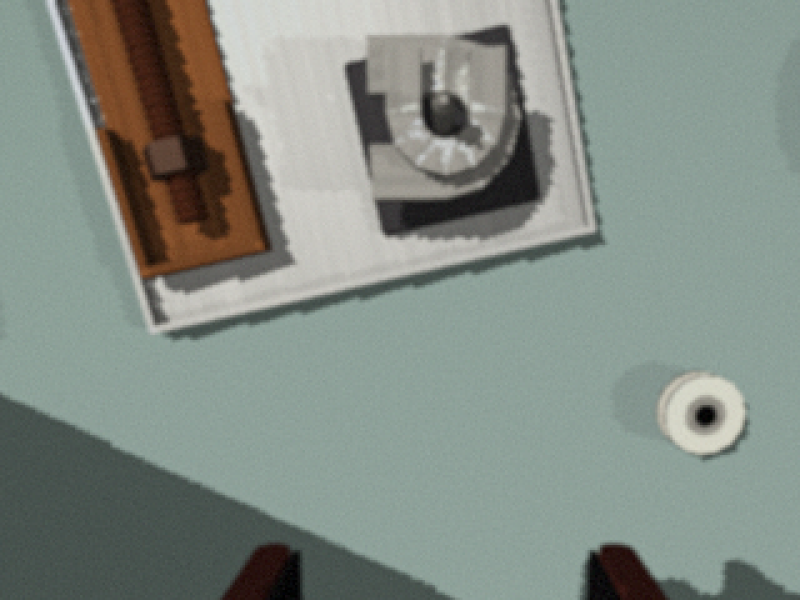

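The small shim lies flat on the big one with the pin through both slots at (445,113). Their slots are a quarter turn apart (72.7° and 162.5°), and both are within about 1 mm of the pin's axis. The axle is in the trough, the gripper is clear, and I'm handing it in.

```bash
python3 -c "
from workcell import ticket;print(ticket.close_job())"
```

```text
the job is handed in; nothing more can be done
None
```

The hub kit is packed and the job is handed in at about 27.5 s of the 115 s: long axle in the trough, big pulley in the bin, both shims crossed and centred on the post, and none of the other parts handled.

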